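Reject the bad test gauge and hold the good one on the tilted nipple

ROBOT

A 6-joint arm with a two-finger parallel gripper is mounted at the origin on the work surface. World frame = base frame: x ahead of the robot, y to its left, z up, the work surface at z = 0. Lengths are in m, angles in rad, forces in N, time in s.
With the tool pointing down it reaches from about 0.35 to 0.975 m from the base axis. Payload 4.9 kg.
Tool frame: the origin (TCP) lies midway between the tips of the shut fingers; the grasp point (between the pads) lies ctrl.grip_depth behind it (ctrl.grip_depth is the distance from the TCP to the grasp point, in m); z points along the fingers, y is the line along which they close (so a half turn about z gives the same grasp; the last joint's range is limited). The gripper opens to 85 mm and grips with 20 to 120 N. Pads are 22 mm wide; open, the fingers measure 114 mm over their backs; the gripper's body (76 mm by 85 mm) begins 54 mm behind the grasp point. The pads swing forward as they close: fully open they stand 13 mm farther back than shut.
Start: joints at [-0.119, 0.053, 1.613, -0, 1.476, -0.119], TCP at [0.625, 0, 0.193] pointing down, gripper open.
Joint ranges: [-3.01, 3.01], [-1.01, 2.22], [0.06, 2.58], [-1.02, 4.17], [0.09, 2.62], [-3.14, 3.14]. Speed limits (rad/s): [2.57, 2.57, 3.14, 3.14, 3.14, 3.14].

INTERFACE

Orientations are given as a rotation vector (axis times angle).
In Python, from station import ctrl, get_image, camera_model gives the robot as it stands. The module is installed in compiled form; this text tells all that it offers.
- The arm moves only by the shell command python3 -m crank 'ROWS' [FORCE]. ROWS is JSON, a list of rows, each a list of 7 numbers: the shift along the tool's x, y, z in mm, then the turn, a rotation vector about the tool's x, y, z in rad, then the opening, from -1 (shut) to 1 (fully open). A call has exactly 10 rows; each row shifts and turns the commanded pose from where the row before left it, along the tool's axes as they then stand; what a row does not reach is not made up. A row lasts 1/12 s, in which the tool goes at most 41.7 mm and 7.16 degrees, less where a joint would pass 70% of its speed; a pose out of reach is approached as far as the arm can. A call with a gripper value outside its range is refused whole. The fingers move at their own pace and stop on an object; FORCE is the grip in N (left out, the last holds). Time passes only in rows, so rows that do not move let the fingers close, or fill a call up. It gives the time, the measured TCP pose, the force, the opening and the grip force at its end, in the units of the state.
- ctrl.get_obs(): the state, without advancing time (a new reading comes with each control period).
- get_image(name): name is "scene" or "side" or "wrist"; returns the picture (420x560x3 uint8, red, green, blue); there is no depth.
- camera_model(name): a dict with "vertical_fov" (degrees; the focal length in pixels is half the picture's height over the tangent of half this angle, whatever the lens; pixels are square), "cx", "cy" (the principal point, pixels), "k1" (the pictures are not rectified: a ray, as slopes to the right and down, at radius r is drawn at 1 + k1 r^2 times it, then the intrinsics apply), "R" (3x3) and "t" (3): a world point X has camera coordinates R X + t; the wrist camera has in their place "hand_eye" (4x4, takes a point from camera to tool coordinates, whose origin is the TCP and whose axes are the flange's). Camera axes: x right, y down, z forward; pixel columns grow to the right and rows downward; lengths in m; the calibration is good to about 2 mm. A picture is of the moment at which its call begins: read the wrist's pose just before it. camera_model takes no time and is no camera call.
- ctrl.finish_job(): hands the job in; it is judged then, once.
The state is a dict: "t": time; "q": joint angles; "dq": joint speeds; "effort": joint torques, N m; "tool_pos": TCP position; "tool_rot": TCP orientation; "contact_force": force on the tool from outside, world axes, zero at the start; "wrist_torque": the same for the moment, N m; "opening": finger opening in m; "grip_force": force on a finger pad.
Only numpy, scipy, OpenCV 4.12 (cv2) and the standard library are available. Lean on these libraries where they do the work, as an engineer would, in place of code of your own. Each camera call takes 0.05 s, during which the arm holds its last target. There are 200 camera calls.

TASK

Of the two push-on test gauges on the laundry-room counter, stand the red-tagged one upright in the red reject nest and let go of it, keeping it off the pipe manifold. Then take the green-tagged gauge, press it squarely onto the manifold's tilted nipple until it snaps on, keep pushing it fully home against the blue spring sleeve, and finish while still gripping it and holding it pressed there. Leave the other things on the counter where they are.

Things in the scene. Friction and masses are not known exactly. Their poses are not given: they have to be found in the camera images.
- gauge_green_centre (a point): centre (half-way up, 45 mm above the mouth) of the good gauge: upright square aluminium body 34 x 34 mm, 90 mm tall, flat sides from 5 to 78 mm above the mouth, about 0.22 kg (varies); green collar, round green top with white dial. Starts standing mouth down. z runs along its axis from mouth to dial, x and y square to its flat sides. Grip two flat sides, at or just above the centre
- gauge_red_centre (a point): centre of the rejected gauge: same shape, size, point and axes as the green one, but with red collar and red top
- gauge_green: the same green gauge, origin at the centre of its mouth (open underside). The round brass mouth is 34 mm outside, with an 18 mm hole through a lip 5 mm thick; behind the lip is a chamber 25 mm wide whose roof is 38 mm above the mouth
- gauge_red: the same red gauge, origin at the centre of its mouth (open underside)
- nest_floor (a point): centre of the floor, 5 mm above the counter, of the reject nest: a fixed red square block 82 x 82 mm, 26 mm high, with a square pocket 50 x 50 mm open at the top; x and y along its sides
- nipple_tip (a point): centre of the steel nipple's tip; z points outward along its axis, 0.42 rad (24 degrees) from vertical. The nipple is 15 mm across, stands 40 mm out of its brass base and tapers over its last 6 mm to 8 mm. Two sprung balls stick out along its y, 13 mm below the tip; they resist with about 8 N from when the mouth is 9 mm below the tip, and snap out inside the gauge once it is 21 mm below
- manifold: the fixed test manifold: plywood board 130 x 170 x 18 mm, a copper pipe 224 mm long along y at 45 mm height, a brass block in the middle (36 x 46 mm, top at 66 mm) from which the nipple rises; origin at the underside's centre, nipple leaning to -x
- sleeve (a joint): blue ring 32 mm across around the nipple, its top face 18 mm below the nipple's tip at rest. It slides down along the nipple against a spring as the gauge's mouth pushes on it: 6 mm high; 0 at rest, 0.012 (m) fully down; it pushes back with 2.4 N at once and 12 N fully down. A snapped-on gauge that is let go leaves it only 3 mm down
- soap: white ceramic soap bottle, 64 mm across, 150 mm tall, origin under its centre; leave alone
- cleaner: amber bottle of cleaner with black cap, 68 mm across, 190 mm tall, origin under its centre; leave alone
- bowl: white ceramic bowl, 120 mm across, 50 mm high, origin under its centre; leave alone
- wrench: steel wrench lying along its x, about 180 mm long; leave alone
- brush: hand brush lying along its x, about 200 mm long; leave alone
- hose_nut: brass ring nut 28 mm across, 14 mm high, origin under its centre; leave alone

How it is judged:
By the outcome, as a careful person would: the job done as asked, in the order asked, and still so for the second after the job is handed in, while the arm keeps its last pose, push and grip.
It also fails if it takes over 54 s, if anything falls off the work surface, if the arm or the gripper's body presses on something with over 40 N, if the wrist force passes 120 N, or if a joint passes its speed limit or range.

## Working session

There is one attempt and no reset: what is moved stays moved. The work goes in short steps, Python scripts to look and compute and a shell command to move; the robot and the scene stay as the last step left them, time stands still between calls to the robot, and variables do not carry over. Pictures are saved under pics/ and viewed, at most 10 in all, crops included, and the job is handed in when it is done.

```bash
mkdir -p pics; python3 - <<'E'
from station import ctrl,get_image,camera_model
import cv2
o=ctrl.get_obs(); print(o, ctrl.grip_depth)
for n in("scene","side","wrist"):
    im=get_image(n); cv2.imwrite(f"pics/{n}0.png",im[:,:,::-1]); print(n,camera_model(n))
E
```

```text
{'t': 0.0, 'q': array([-1.19009112e-01,  5.33166050e-02,  1.61427962e+00, -1.08830871e-05,
        1.47598254e+00, -1.19018312e-01]), 'dq': array([-0.00066566,  0.00070291,  0.00177666,  0.0005675 , -0.00160858,
        0.00222787]), 'effort': array([ 2.70554956e-04, -3.93670499e+01, -3.70175600e+01, -1.62778279e-04,
        6.93513779e-03, -6.06393527e-06]), 'tool_pos': array([6.24313156e-01, 7.33865351e-05, 1.92196629e-01]), 'tool_rot': array([-2.22033047e+00, -2.22035321e+00,  1.94089881e-03]), 'contact_force': array([ 0.34783211, -0.30274497, -0.28876534]), 'wrist_torque': array([0.02897658, 0.00590418, 0.03240865]), 'grip_force': 0.0, 'opening': 0.0854013555164914} 0.0187
scene {'vertical_fov': 43.27614960199694, 'cx': 282.9585111802084, 'cy': 210.07801960047837, 'k1': -0.16761830945786127, 'R': array([[ 0.49730693,  0.86737907, -0.01842197],
       [ 0.64585182, -0.38430635, -0.65968481],
       [-0.57927648,  0.31616797, -0.75131656]]), 't': array([-0.29629149, -0.29649219,  1.76878391])}
side {'vertical_fov': 47.80954758455952, 'cx': 278.7643907494515, 'cy': 216.49406163980592, 'k1': -0.05064983267018129, 'R': array([[ 0.69077541, -0.72274608, -0.02162011],
       [-0.408912  , -0.36581448, -0.8360447 ],
       [ 0.59633909,  0.58635984, -0.54823519]]), 't': array([-0.37354719,  0.31956873,  0.88771063])}
wrist {'vertical_fov': 71.6613887919096, 'cx': 284.7919269237778, 'cy': 212.56535270171264, 'k1': -0.051587129497173895, 'hand_eye': array([[-7.26809159e-04, -9.60798143e-01, -2.77247905e-01,
         6.96598219e-02],
       [ 9.99997961e-01, -1.22073704e-03,  1.60893626e-03,
        -1.18526647e-03],
       [-1.88430976e-03, -2.77246170e-01,  9.60797070e-01,
        -1.80038290e-01],
       [ 0.00000000e+00,  0.00000000e+00,  0.00000000e+00,
         1.00000000e+00]])}
```

View pics/scene0.png

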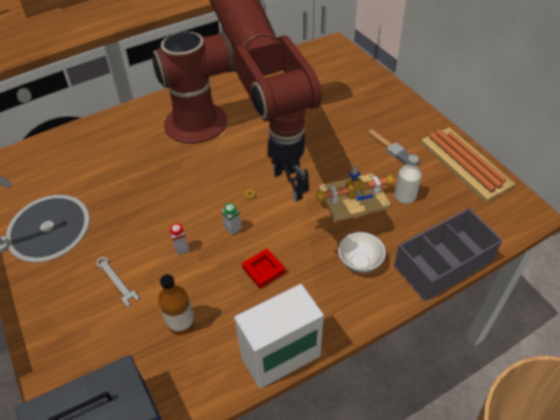

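View pics/side0.png

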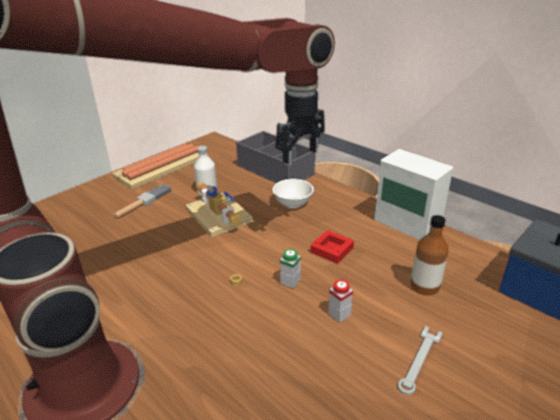

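The scene view has the red gauge at about (179,238), green at (231,218), the nest at (264,268) and the manifold at (358,193). In the side view they are at (341,300), (290,268), (333,246) and (220,210).

```bash
cat > h.py <<'E'
import numpy as np, cv2
from scipy.optimize import least_squares
from scipy.spatial.transform import Rotation as Ro
from station import ctrl,get_image,camera_model
def ext(n,obs=None):
    m=camera_model(n)
    if n!="wrist": return m,np.array(m["R"]),np.array(m["t"])
    T=np.eye(4);T[:3,:3]=Ro.from_rotvec(obs["tool_rot"]).as_matrix();T[:3,3]=obs["tool_pos"]
    W=np.linalg.inv(T@m["hand_eye"]); return m,W[:3,:3],W[:3,3]
def project(c,X):
    m,R,t=c; p=np.atleast_2d(X)@R.T+t; s=p[:,:2]/p[:,2:]; s=s*(1+m["k1"]*(s**2).sum(1,keepdims=True))
    return s*210/np.tan(np.radians(m["vertical_fov"])/2)+[m["cx"],m["cy"]]
def tri(cs,uv,z=None,x0=(.6,0,.05)):
    def f(X):
        X=X if z is None else np.r_[X[:2],z]
        return np.concatenate([project(c,X)[0]-u for c,u in zip(cs,uv)])
    r=least_squares(f,x0 if z is None else x0[:2]); return (r.x if z is None else np.r_[r.x,z]),np.abs(r.fun).max()
def snap(name):
    o=ctrl.get_obs(); im=get_image("wrist"); cv2.imwrite(f"pics/{name}.png",im[:,:,::-1]); np.savez(f"pics/{name}.npz",p=o["tool_pos"],r=o["tool_rot"]); return o
def wc(name):
    d=np.load(f"pics/{name}.npz"); return ext("wrist",dict(tool_pos=d["p"],tool_rot=d["r"]))
E
python3 - <<'E'
from h import *
a,b=ext("scene"),ext("side")
for n,u,v in [("red top",(177,230),(341,286)),("green top",(231,210),(290,256)),("nest",(264,268),(333,246)),("bowl",(362,250),(293,190)),("soaptop",(414,160),(203,151)),("nut",(250,194),(236,279)),("cleanertop",(167,281),(437,222))]:
    X,e=tri([a,b],[u,v]); print(n,X.round(4),round(e,1))
E
```

```text
red top [ 0.4765 -0.2437  0.0824] 0.3
green top [ 0.4836 -0.0926  0.0785] 0.1
nest [ 0.6504 -0.0877  0.0122] 0.2
bowl [0.7513 0.1436 0.0465] 0.4
soaptop [0.6278 0.3956 0.139 ] 0.6
nut [0.3979 0.0035 0.0087] 0.0
cleanertop [ 0.6822 -0.3347  0.181 ] 0.0
```

View pics/wrist0.png

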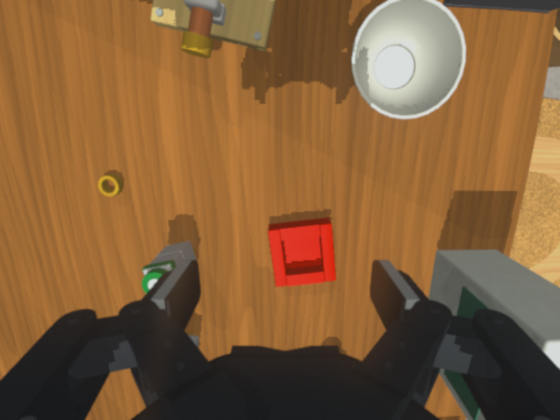

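The wrist view shows the nest at (302,253), the green gauge's top at (155,283), the nut at (110,185), and one end of the manifold at (210,20). I'll move to a spot where both gauges and the nest are visible.

```bash
python3 -m crank '[[-19,-14,-8,0,0,0,1],[-19,-14,-8,0,0,0,1],[-19,-14,-8,0,0,0,1],[-19,-14,-8,0,0,0,1],[-19,-14,-8,0,0,0,1],[-19,-14,-8,0,0,0,1],[-19,-14,-8,0,0,0,1],[-19,-14,-8,0,0,0,1],[-19,-14,-8,0,0,0,1],[0,0,0,0,0,0,1]]'
python3 -c "
from h import *
o=snap('w1');print(o['tool_pos'],o['tool_rot'])"
```

```text
t: 0.98
tool_pos: [0.4979, -0.1739, 0.2673]
tool_rot: [2.223, 2.215, -0.001]
contact_force: [0.8, -0.1, 1.0]
opening: 0.0856
grip_force: 0.0
[ 0.49789755 -0.17385519  0.26729025] [ 2.22340684e+00  2.21500907e+00 -9.12939716e-04]
```

View pics/w1.png

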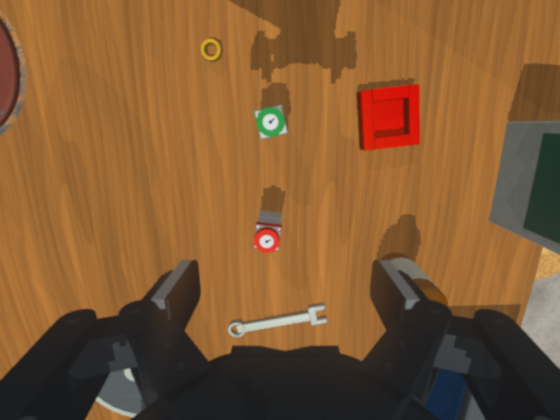

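Both gauges and the nest are in this view: green at (271,121), red at (267,240), nest at (391,117). I'll crop in to get the yaws.

```bash
python3 - <<'E'
from h import *
im=cv2.imread("pics/w1.png"); c=wc("w1")
hsv=cv2.cvtColor(im,cv2.COLOR_BGR2HSV)
def mask(lo,hi,box):
    m=cv2.inRange(hsv,lo,hi); k=np.zeros_like(m); x,y,w,h=box; k[y:y+h,x:x+w]=255; return m&k
for n,box,lo,hi in [("green",(245,95,55,55),(40,90,40),(95,255,255)),("red",(245,222,50,40),(0,0,0),(0,0,0))]:
    m=mask(lo,hi,box) if n=="green" else mask((0,150,80),(4,255,255),box)|mask((172,120,80),(180,255,255),box)
    pts=cv2.findNonZero(m); (u,r)=cv2.minEnclosingCircle(pts); print(n,len(pts),u,r,tri([c],[u],z=.085)[0])
m=mask((0,200,60),(5,255,255),(345,75,85,85))|mask((174,200,60),(180,255,255),(345,75,85,85))
ct=max(cv2.findContours(m,0,2)[0],key=cv2.contourArea); r=cv2.minAreaRect(ct); print("nest",r)
P=[tri([c],[p],z=.026)[0] for p in cv2.boxPoints(r)]; print(np.round(P,4)); 
cr=[cv2.resize(im[y:y+50,x:x+45],None,fx=8,fy=8,interpolation=cv2.INTER_CUBIC) for x,y in((248,98),(246,208))]
cv2.imwrite("pics/c1.png",np.hstack(cr))
E
```

```text
green 412 (269.90118408203125, 121.52173614501953) 14.806273460388184 [ 0.4802475  -0.09592649  0.085     ]
red 325 (267.37890625, 235.77162170410156) 15.845551490783691 [ 0.4742446  -0.24123332  0.085     ]
nest ((390.0304870605469, 116.7744140625), (59.19130325317383, 62.39381790161133), 83.6598129272461)
[[ 0.595  -0.0545  0.026 ]
 [ 0.6799 -0.0446  0.026 ]
 [ 0.698  -0.1234  0.026 ]
 [ 0.6088 -0.1334  0.026 ]]
```

View pics/c1.png

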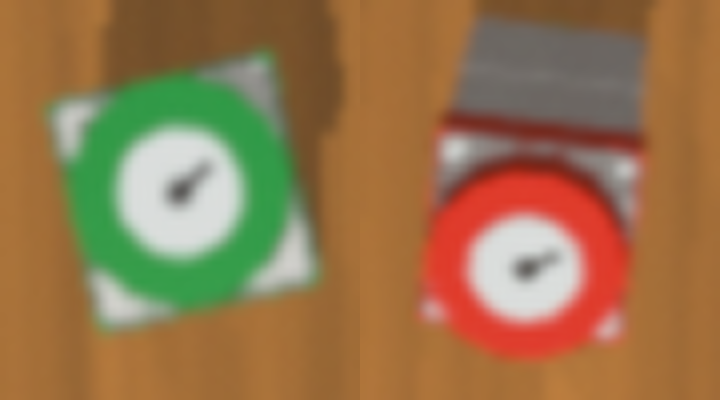

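The crop has the green gauge turned about 13° anticlockwise in the image and the red about 6° clockwise. Next I'll compute poses, fitting the nest by its silhouette.

```bash
python3 - <<'E'
from h import *
from scipy.optimize import minimize
c=wc("w1")
def g(n,off,dial,cor):
    d=tri([c],[np.array(dial)/8+off-.5],z=.090)[0]
    P=np.array([tri([c],[np.array(p)/8+off-.5],z=.079)[0] for p in cor])
    e=np.diff(np.vstack([P,P[:1]]),axis=0)[:,:2]; a=np.degrees(np.arctan2(e[:,1],e[:,0]))
    print(n,d.round(4),P.mean(0).round(4),np.linalg.norm(e,axis=1).round(4),((a+45)%90-45).round(1))
g("green",np.array([248,98]),(180,192),[(50,105),(270,55),(318,275),(100,325)])
g("red",np.array([246-45,208]),(525,268),[(442,122),(643,142),(615,340),(425,318)])
o0=dict(tool_pos=np.array([.624313,0.00007,.192197]),tool_rot=np.array([-2.2203305,-2.2203532,.00194]))
V=[(c,"w1",(345,75,85,85)),(ext("wrist",o0),"wrist0",(255,205,95,95))]
M=[]
for cc,n,(x,y,w,h) in V:
    hsv=cv2.cvtColor(cv2.imread(f"pics/{n}.png"),cv2.COLOR_BGR2HSV); m=cv2.inRange(hsv,(0,190,50),(6,255,255))|cv2.inRange(hsv,(172,190,50),(180,255,255))
    k=np.zeros_like(m);k[y:y+h,x:x+w]=255; ct=max(cv2.findContours(m&k,0,2)[0],key=cv2.contourArea); f=np.zeros_like(m); cv2.drawContours(f,[cv2.convexHull(ct)],-1,255,-1); M.append(f)
q=np.array([[a,b,z] for z in(0,.026) for a in(-.041,.041) for b in(-.041,.041)])
def cost(p,idx):
    s=0
    for i in idx:
        X=q@Ro.from_rotvec([0,0,p[2]]).as_matrix().T+[p[0],p[1],0]
        f=np.zeros((420,560),np.uint8); hull=cv2.convexHull(project(V[i][0],X).astype(np.float32))
        cv2.fillConvexPoly(f,(hull*16).round().astype(int),255,shift=4,lineType=cv2.LINE_AA); s+=np.abs(f.astype(float)-M[i]).sum()/255
    return s
for idx in((0,),(1,),(0,1)):
    r=minimize(cost,[.648,-.088,.1],args=(idx,),method="Nelder-Mead",options=dict(initial_simplex=[[.648,-.088,.1],[.655,-.088,.1],[.648,-.08,.1],[.648,-.088,.0]])); print(idx,r.x.round(4),r.fun,[m.sum()/255 for m in M])
E
```

```text
green [ 0.4806 -0.096   0.09  ] [ 0.4808 -0.0956  0.079 ] [0.0339 0.0328 0.0343 0.0331] [11.8 12.5 12.2 11.7]
red [ 0.4727 -0.2467  0.09  ] [ 0.4732 -0.2445  0.079 ] [0.0336 0.0361 0.0327 0.0355] [-6.3 -8.1 -7.5 -6.6]
(0,) [ 0.6467 -0.0891  0.1199] 296.7607843137255 [np.float64(3676.0), np.float64(3983.0)]
(1,) [ 0.6464 -0.0897  0.1138] 247.46274509803922 [np.float64(3676.0), np.float64(3983.0)]
(0, 1) [ 0.6463 -0.0891  0.1172] 548.2509803921569 [np.float64(3676.0), np.float64(3983.0)]
```

```bash
python3 -m crank '[[-9,-3,17,0,0,0,1],[-9,-3,17,0,0,0,1],[-9,-3,17,0,0,0,1],[-9,-3,17,0,0,0,1],[-9,-3,17,0,0,0,1],[-9,-3,17,0,0,0,1],[-9,-3,17,0,0,0,1],[-9,-4,17,0,0,0.06,1],[0,0,0,0,0,0.06,1],[0,0,0,0,0,0,1]]'
python3 -c "
from h import *
o=snap('w2');print(o['tool_pos'],o['tool_rot']); R=Ro.from_rotvec(o['tool_rot']).as_matrix(); print(R.round(3)); print(R.T@([.473,-.2455,.031]-o['tool_pos']))"
```

```text
t: 1.87
tool_pos: [0.4731, -0.2417, 0.1267]
tool_rot: [-2.348, -2.08, 0.001]
contact_force: [0.3, -1.4, 0.3]
opening: 0.0857
grip_force: 0.0
[ 0.47305018 -0.24166437  0.12674564] [-2.34812170e+00 -2.08018998e+00  8.91824430e-04]
[[ 0.121  0.993 -0.003]
 [ 0.993 -0.121  0.003]
 [ 0.003 -0.004 -1.   ]]
[-0.00406353  0.00077674  0.0957331 ]
```

View pics/w2.png

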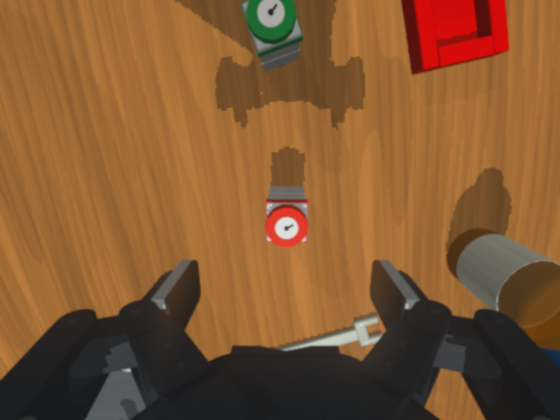

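The red dial is at (287,228), centred between the fingers and square to them. I'll check its position, then descend.

```bash
python3 -c "
from h import *
print(tri([wc('w2')],[(286.8,228)],z=.09)[0])"
python3 -m crank '[[-1,0,12,0,0,0,1],[-1,0,12,0,0,0,1],[-1,0,12,0,0,0,1],[-1,0,12,0,0,0,1],[0,0,12,0,0,0,1],[0,0,12,0,0,0,1],[0,0,12,0,0,0,1],[0,0,11,0,0,0,1],[0,0,0,0,0,0,1],[0,0,0,0,0,0,1]]'
python3 -m crank '[[0,0,0,0,0,0,-1],[0,0,0,0,0,0,-1],[0,0,0,0,0,0,-1],[0,0,0,0,0,0,-1],[0,0,0,0,0,0,-1],[0,0,0,0,0,0,-1],[0,0,0,0,0,0,-1],[0,0,0,0,0,0,-1],[0,0,0,0,0,0,-1],[0,0,0,0,0,0,-1]]' 50
```

```text
[ 0.47308313 -0.24724455  0.09      ]
t: 2.75
tool_pos: [0.4729, -0.2466, 0.0334]
tool_rot: [-2.349, -2.083, 0.001]
contact_force: [0.2, 0.7, 0.5]
opening: 0.0854
grip_force: 0.0
t: 3.58
tool_pos: [0.4741, -0.2475, 0.0354]
tool_rot: [2.349, 2.083, 0.0]
contact_force: [-0.8, -0.0, 6.1]
opening: 0.0324
grip_force: 50.3
```

```bash
python3 -m crank '[[0,0,-15,0,0,0,-1],[0,0,-20,0,0,0,-1],[0,0,-20,0,0,0,-1],[10,8,-5,0,0,0,-1],[20,17,0,0,0,0,-1],[20,17,0,0,0,0,-1],[20,17,0,0,0,0,-1],[20,17,0,0,0,0,-1],[20,17,0,0,0,0,-1],[20,17,0,0,0,0,-1]]'
python3 -m crank '[[20,17,0,0,0,0,-1],[15,13,0,0,0,0,-1],[10,10,0,0,0,0,-1],[2,1,0,0,0,-0.05,-1],[0,0,0,0,0,-0.06,-1],[0,0,0,0,0,-0.06,-1],[0,0,0,0,0,-0.05,-1],[0,0,0,0,0,0,-1],[0,0,0,0,0,0,-1],[0,0,0,0,0,0,-1]]'
python3 -c "
from h import *
o=snap('w3');print(o['tool_pos'],o['tool_rot']); R=Ro.from_rotvec(o['tool_rot']).as_matrix(); print(R.round(3)); print(R.T@([.6465,-.089,.04]-o['tool_pos']))"
```

```text
t: 4.42
tool_pos: [0.5985, -0.1288, 0.0924]
tool_rot: [-2.349, -2.083, 0.001]
contact_force: [0.2, 0.1, -1.9]
opening: 0.0324
grip_force: 50.1
t: 5.25
tool_pos: [0.6443, -0.0891, 0.0937]
tool_rot: [-2.108, -2.328, 0.001]
contact_force: [-0.9, 0.2, -2.1]
opening: 0.0327
grip_force: 50.2
[ 0.64427256 -0.08913378  0.09365356] [-2.10835500e+00 -2.32775158e+00  7.37842350e-04]
[[-0.099  0.995 -0.001]
 [ 0.995  0.099  0.   ]
 [ 0.    -0.001 -1.   ]]
[-0.00010781  0.00228295  0.05365129]
```

View pics/w3.png

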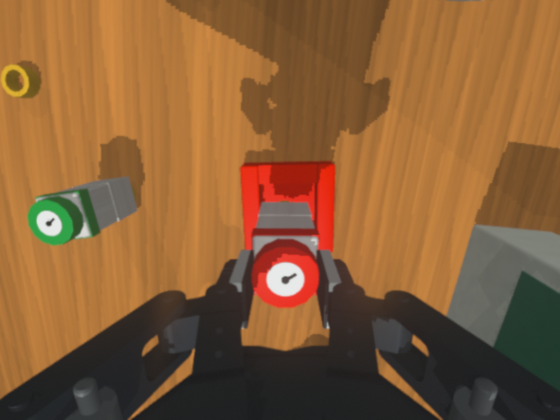

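The nest's far corners are at (244,165) and (334,163), and it is square to the tool. I'll check its centre from those corners.

```bash
python3 -c "
from h import *
c=wc('w3'); a,b=[tri([c],[u],z=.026)[0] for u in((244,164.5),(334,162.5))]; d=b-a; L=np.linalg.norm(d); d/=L
ctr=(a+b)/2+.041*np.array([d[1],-d[0],0]); print(L,np.arctan2(d[1],d[0]),ctr)
d=np.load('pics/w3.npz'); R=Ro.from_rotvec(d['r']).as_matrix(); print(R.T@(ctr-d['p'])); print(tri([c],[(286,278)],z=.151)[0])"
```

```text
0.07629326190045559 0.12036616745727263 [ 0.64775344 -0.08821904  0.026     ]
[0.00054013 0.00362121 0.06765023]
[ 0.64359874 -0.08693554  0.151     ]
```

```bash
python3 -m crank '[[0,1,2,0,0,-0.015,-1],[0,2,8,0,0,0,-1],[0,0,8,0,0,0,-1],[0,0,8,0,0,0,-1],[0,0,8,0,0,0,-1],[0,0,7,0,0,0,-1],[0,0,5,0,0,0,-1],[0,0,4,0,0,0,-1],[0,0,2,0,0,0,-1],[0,0,0,0,0,0,-1]]'
```

```text
t: 6.13
tool_pos: [0.6473, -0.0889, 0.0418]
tool_rot: [-2.09, -2.345, 0.001]
contact_force: [-0.2, -0.2, -1.6]
opening: 0.0323
grip_force: 50.2
```

```bash
python3 -m crank '[[0,0,1,0,0,0,-1],[0,0,1,0,0,0,-1],[0,0,0,0,0,0,-1],[0,0,0,0,0,0,-1],[0,0,0,0,0,0,-0.3],[0,0,0,0,0,0,0.2],[0,0,0,0,0,0,0.6],[0,0,0,0,0,0,1],[0,0,0,0,0,0,1],[0,0,0,0,0,0,1]]'
python3 -m crank '[[0,0,-5,0,0,0,1],[0,0,-10,0,0,0,1],[0,0,-15,0,0,0,1],[0,0,-20,0,0,0,1],[0,0,-30,0,0,0,1],[0,0,-30,0,0,0,1],[0,0,-30,0,0,0,1],[0,0,-20,0,0,0,1],[0,0,-10,0,0,0,1],[0,0,0,0,0,0,1]]'
python3 -c "
from h import *
o=snap('w4');print(o['tool_pos'],o['tool_rot']);
im=get_image('scene'); cv2.imwrite('pics/s1.png',im[:,:,::-1])
im2=get_image('side'); cv2.imwrite('pics/d1.png',im2[:,:,::-1])
w=cv2.imread('pics/w4.png')
cv2.imwrite('pics/c4.png',np.hstack([cv2.resize(w[150:350,180:380],(400,400)),cv2.resize(im2[200:300,290:390,::-1],(400,400),interpolation=2)]))
"
```

```text
t: 6.97
tool_pos: [0.6478, -0.0891, 0.0407]
tool_rot: [2.09, 2.345, 0.0]
contact_force: [0.4, -0.2, 0.2]
opening: 0.0856
grip_force: 0.0
t: 7.8
tool_pos: [0.6496, -0.0895, 0.2158]
tool_rot: [2.085, 2.34, 0.006]
contact_force: [0.1, -0.1, -0.4]
opening: 0.0856
grip_force: 0.0
[ 0.64960776 -0.08945262  0.21580151] [2.08531401 2.34024744 0.00570776]
```

View pics/c4.png

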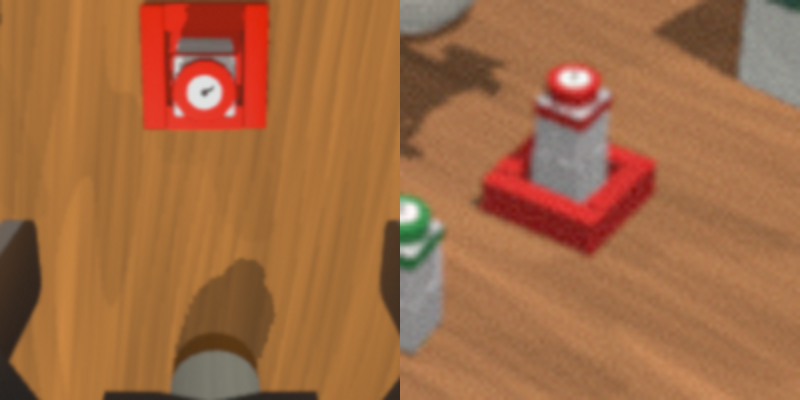

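The red gauge stands upright in the nest, released. Next is locating the manifold roughly, so I can choose wrist viewpoints.

```bash
python3 - <<'E'
from h import *
a,b=ext("scene"),ext("side")
def blobs(n):
    hsv=cv2.cvtColor(cv2.imread(f"pics/{n}.png"),cv2.COLOR_BGR2HSV); m=cv2.inRange(hsv,(100,120,50),(130,255,255))
    N,_,s,c=cv2.connectedComponentsWithStats(m); return [(s[i,4],c[i].round(1)) for i in range(1,N) if s[i,4]>6]
A,B=blobs("s1"),blobs("d1"); print(A,B)
for x in A:
    for y in B:
        X,e=tri([a,b],[x[1],y[1]])
        if e<4: print(x,y,X.round(3),round(e,1))
E
```

```text
[(np.int32(28), array([354.3, 175.3])), (np.int32(40), array([363.5, 196.9]))] [(np.int32(41), array([212.3, 191.9])), (np.int32(8), array([226.1, 193.8])), (np.int32(2303), array([532.4, 285.6]))]
(np.int32(28), array([354.3, 175.3])) (np.int32(41), array([212.3, 191.9])) [0.547 0.26  0.083] 0.2
(np.int32(40), array([363.5, 196.9])) (np.int32(8), array([226.1, 193.8])) [0.6   0.26  0.049] 1.7
```

```bash
python3 -m crank '[[12,-2,-2,0,0,0,1],[25,-3,-2,0,0,0,1],[25,-3,-2,0,0,0,1],[25,-3,-2,0,0,0,1],[25,-3,-2,0,0,0,1],[25,-3,-2,0,0,0,1],[25,-3,-2,0,0,0,1],[25,-3,-2,0,0,0,1],[12,-2,-2,0,0,0,1],[0,0,0,0,0,0,1]]'
python3 -c "
from h import *
print(snap('m1'))" | grep -o "tool_.*eff" 
python3 -m crank '[[12,0,0,0,0,0,1],[20,0,0,0,0,0,1],[20,0,0,0,0,0,1],[20,0,0,0,0,0,1],[20,0,0,0,0,0,1],[20,0,0,0,0,0,1],[20,0,0,0,0,0,1],[12,0,0,0,0,0,1],[0,0,0,0,0,0,1],[0,0,0,0,0,0,1]]'
python3 -c "
from h import *
snap('m2')"
python3 -m crank '[[-10,-15,0,0,0,0,1],[-15,-20,0,0,0,0,1],[-15,-20,0,0,0,0,1],[-10,-20,0,0,0,0,1],[0,-20,0,0,0,0,1],[0,-15,0,0,0,0,1],[0,-10,0,0,0,0,1],[0,0,0,0,0,0,1],[0,0,0,0,0,0,1],[0,0,0,0,0,0,1]]'
python3 -c "
from h import *
snap('m3')
X=[.547,.26,.083]
out=[]
for n in('m1','m2','m3'):
    u=project(wc(n),X)[0]; im=cv2.imread(f'pics/{n}.png'); x,y=int(max(0,u[0]-65)),int(max(0,min(u[1]-60,320))); print(n,u,(x,y)); out.append(cv2.resize(im[y:y+100,x:x+130],(390,300),interpolation=2))
s=cv2.imread('pics/s1.png')[160:225,315:400]; out.append(cv2.resize(s,(390,298),interpolation=2)); out[-1]=cv2.copyMakeBorder(out[-1],0,2,0,0,0)
cv2.imwrite('pics/mm.png',np.vstack([np.hstack(out[:2]),np.hstack(out[2:])]))
"
```

```text
t: 8.78
tool_pos: [0.5986, 0.1084, 0.2275]
tool_rot: [-2.085, -2.348, 0.001]
contact_force: [-0.5, 0.1, -0.4]
opening: 0.0856
grip_force: 0.0
t: 9.67
tool_pos: [0.5835, 0.2485, 0.228]
tool_rot: [2.09, 2.345, -0.002]
contact_force: [-0.9, -0.0, 0.9]
opening: 0.0853
grip_force: 0.0
t: 10.55
tool_pos: [0.4706, 0.1852, 0.2285]
tool_rot: [2.09, 2.345, 0.001]
contact_force: [0.0, -0.0, 0.1]
opening: 0.0853
grip_force: 0.0
m1 [252.61050296  40.74743591] (187, 0)
m2 [254.47977299 178.62488778] (189, 118)
m3 [362.87538271 133.15773217] (297, 73)
```

View pics/mm.png

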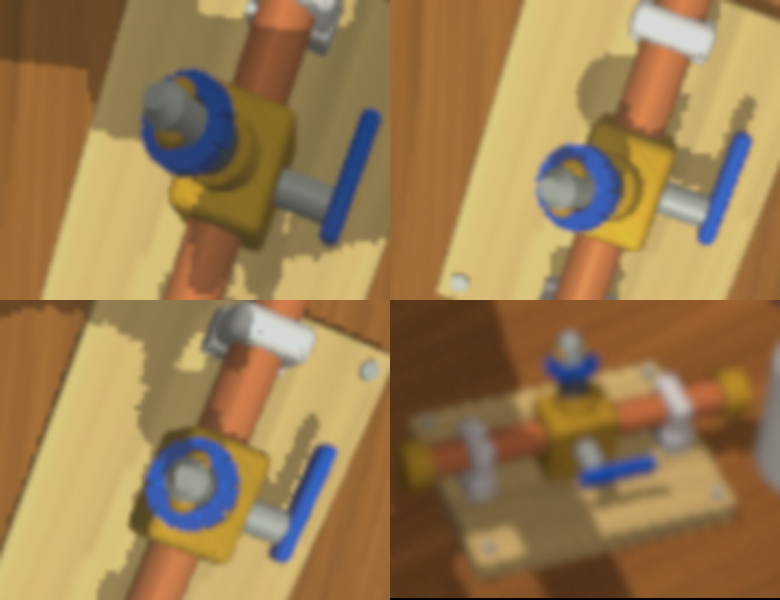

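The montage has the nipple tip at roughly (160,100), (560,188) and (190,482) in the m1, m2 and m3 crops. The blue ring is around the nipple, and the valve handle is low on the +x side. I'll fit the nipple and ring model to the three views.

```bash
cat > fit.py <<'E'
from h import *
from scipy.optimize import minimize
V=[(wc(n),cv2.imread(f"pics/{n}.png")) for n in("m1","m2","m3")]
cr=[(187,0),(189,118),(297,73)]
cl=lambda i,x,y:np.array([x,y])/3+cr[i]-.33
tip0,e=tri([v[0] for v in V],[cl(0,158,100),cl(1,168,189),cl(2,191,182)],x0=(.54,.26,.1)); print("tip click",tip0,e)
rg,e=tri([v[0] for v in V],[cl(0,189,122),cl(1,188,187),cl(2,191,185)],x0=(.54,.26,.1)); print("ring click",rg,e)
p=[[tri([V[i][0]],[cl(i,*q)],z=.045)[0] for q in qs] for i,qs in((0,[(198,268),(285,20)]),(1,[(190,280),(292,20)]),(2,[(158,575-300),(272,312-300)]))]
for a,b in p: d=b-a; print("pipe phi",np.arctan2(-d[0],d[1]),a)
obs=[]
for c,im in V:
    hsv=cv2.cvtColor(im,cv2.COLOR_BGR2HSV); u=project(c,(tip0+rg)/2)[0]; L=np.zeros(im.shape[:2],np.uint8)
    L[cv2.inRange(hsv,(0,0,60),(180,75,255))>0]=2; L[cv2.inRange(hsv,(100,100,30),(135,255,255))>0]=1
    yy,xx=np.mgrid[:420,:560]; far=np.hypot(xx-u[0],yy-u[1])>24; L[far]=0; obs.append(L); print((L==1).sum(),(L==2).sum())
th=np.linspace(0,2*np.pi,40)
def frame(phi,til):
    z=np.array([-np.sin(til)*np.cos(phi),-np.sin(til)*np.sin(phi),np.cos(til)]); y=np.array([-np.sin(phi),np.cos(phi),0]); return np.cross(y,z),y,z
def cost(q,til=.42):
    x,y,z=frame(q[3],til); t=q[:3]; s=0
    circ=lambda h,r:t+h*z+r*(np.cos(th)[:,None]*x+np.sin(th)[:,None]*y)
    for (c,im),L in zip(V,obs):
        f=np.zeros((840*2,1120*2),np.uint8)
        def dr(P,val): cv2.fillConvexPoly(f,(cv2.convexHull(project(c,P).astype(np.float32))*4+1.5).round().astype(int),val)
        dr(np.vstack([circ(-.018,.016),circ(-.024,.016)]),1); dr(circ(-.018,.0105),9); dr(np.vstack([circ(-.022,.0075),circ(-.006,.0075),circ(0,.004)]),2)
        Lb=cv2.resize(L,None,fx=4,fy=4,interpolation=0); s+=((f!=Lb)&(f!=9)).sum()/16
    return s
if __name__=="__main__":
    q0=np.r_[tip0,-.25]; sx=[q0]+[q0+d for d in np.diag([.004,.004,.005,.2])]
    r=minimize(cost,q0,method="Nelder-Mead",options=dict(initial_simplex=sx,maxiter=150)); print(r.x.round(4),r.fun)
    r=minimize(lambda q:cost(q[:4],q[4]),np.r_[r.x,.42],method="Nelder-Mead",options=dict(initial_simplex=[np.r_[r.x,.42]]+[np.r_[r.x,.42]+d for d in np.diag([.003,.003,.004,.15,.08])],maxiter=200)); print(r.x.round(4),r.fun)
E
python3 fit.py
```

```text
tip click [0.53800396 0.25973487 0.10560628] 1.119068015600618
ring click [0.54402282 0.25878719 0.08624997] 0.4810641272006535
pipe phi -0.2564672078142931 [0.54692336 0.21828811 0.045     ]
pipe phi -0.2724455296595274 [0.5442452  0.21067015 0.045     ]
pipe phi -0.2511931443289917 [0.54698127 0.22141312 0.045     ]
405 454
283 330
411 338
[ 0.5349  0.2601  0.1065 -0.133 ] 556.25
[ 0.5349  0.2601  0.1065 -0.133   0.42  ] 556.25
```

```bash
cat > fit2.py <<'E'
from fit import *
for i,(c,im) in enumerate(V):
    hsv=cv2.cvtColor(im,cv2.COLOR_BGR2HSV); u=project(c,[.536,.2605,.1058])[0].astype(int)
    if i<2: print(u, hsv[u[1],u[0]-22:u[0]+6:2,1], hsv[u[1],u[0]-22:u[0]+6:2,2])
def bcost(q,use,phi=-.26,til=.42):
    x,y,z=frame(phi,til); t=q[:3]; s=0
    circ=lambda h,r:t+h*z+r*(np.cos(th)[:,None]*x+np.sin(th)[:,None]*y)
    for i in use:
        c,im=V[i]; L=obs[i]
        f=np.zeros((1680,2240),np.uint8)
        def dr(P,val): cv2.fillConvexPoly(f,(cv2.convexHull(project(c,P).astype(np.float32))*4+1.5).round().astype(int),val)
        dr(np.vstack([circ(-.018,.016),circ(-.024,.016)]),1); dr(circ(-.018,.0115),9); dr(np.vstack([circ(-.022,.0085),circ(-.006,.0085),circ(.001,.005)]),9)
        Lb=cv2.resize(L,None,fx=4,fy=4,interpolation=0); s+=(((f==1)!=(Lb==1))&(f!=9)).sum()/16
    return s
if __name__=="__main__":
    q0=np.array([.536,.2605,.1058])
    for use in((0,1,2),(0,1),(0,2),(1,2)):
        r=minimize(bcost,q0,args=(use,),method="Nelder-Mead",options=dict(initial_simplex=[q0]+[q0+d for d in np.diag([.004,.004,.006])],maxiter=120)); print(use,r.x.round(4),round(r.fun))
    for phi in(-.4,-.26,-.13): print(phi,minimize(bcost,q0,args=((0,1,2),phi),method="Nelder-Mead",options=dict(initial_simplex=[q0]+[q0+d for d in np.diag([.004,.004,.006])],maxiter=120)).fun)
E
python3 fit2.py
```

```text
tip click [0.53800396 0.25973487 0.10560628] 1.119068015600618
ring click [0.54402282 0.25878719 0.08624997] 0.4810641272006535
pipe phi -0.2564672078142931 [0.54692336 0.21828811 0.045     ]
pipe phi -0.2724455296595274 [0.5442452  0.21067015 0.045     ]
pipe phi -0.2511931443289917 [0.54698127 0.22141312 0.045     ]
405 454
283 330
411 338
[238  31] [169 161 123 116 114 114 115 115 115  85  21  17  16  18] [145 111 126 149 147 145 144 144 142 129 109 107 109 116]
[241 180] [110 113 113 115 115 116 116 115 115  68  10  19  19  17] [217 217 217 217 215 216 217 217 215 185 159 164 163 161]
(0, 1, 2) [0.5352 0.2608 0.1052] 224
(0, 1) [0.5351 0.2608 0.1046] 163
(0, 2) [0.5355 0.2612 0.1035] 135
(1, 2) [0.5349 0.2608 0.1054] 139
-0.4 229.0625
-0.26 223.75
-0.13 221.6875
```

```bash
python3 -m crank '[[-20,-2,6,0,0,0,1],[-33,-3,10,0,0,0,1],[-33,-3,12,0,0,0,1],[-33,-3,12,0,0,0,1],[-33,-3,12,0,0,0,1],[-33,-3,12,0,0,0,1],[-33,-3,12,0,0,0,1],[-32,-2,12,0,0,0,1],[-20,-1,8,0,0,0,1],[-10,0,2,0,0,-0.09,1]]'
python3 -c "
from h import *
o=ctrl.get_obs(); R=Ro.from_rotvec(o['tool_rot']).as_matrix(); print(R.round(3)); print(R.T@([.4806,-.096,.033]-o['tool_pos']))"
```

```text
t: 11.43
tool_pos: [0.4785, -0.0978, 0.1283]
tool_rot: [-1.983, -2.433, 0.003]
contact_force: [0.6, 0.4, 0.6]
opening: 0.0856
grip_force: 0.0
[[-0.202  0.979 -0.003]
 [ 0.979  0.202  0.   ]
 [ 0.001 -0.003 -1.   ]]
[0.00127423 0.00269512 0.0953088 ]
```

```bash
python3 -m crank '[[0,0,0,0,0,0,1],[0,0,0,0,0,0,1],[0,0,0,0,0,0,1],[0,0,0,0,0,0,1],[0,0,0,0,0,0,1],[0,0,0,0,0,0,1],[0,0,0,0,0,0,1],[0,0,0,0,0,0,1],[0,0,0,0,0,0,1],[0,0,0,0,0,0,1]]'
python3 -c "
from h import *
o=snap('g1'); im=cv2.imread('pics/g1.png'); hsv=cv2.cvtColor(im,cv2.COLOR_BGR2HSV); c=wc('g1'); u=project(c,[.4806,-.096,.09])[0]; print(u)
yy,xx=np.mgrid[:420,:560]; m=(cv2.inRange(hsv,(0,0,150),(180,60,255))>0)&(np.hypot(xx-u[0],yy-u[1])<12); N,l,s,ce=cv2.connectedComponentsWithStats(m.astype(np.uint8)); print(s[1:],ce[1:])
i=1+s[1:,4].argmax(); X=tri([c],[ce[i]],z=.09)[0]; print(X); R=Ro.from_rotvec(o['tool_rot']).as_matrix(); print(R.T@(np.r_[X[:2],.033]-o['tool_pos']))"
```

```text
t: 12.27
tool_pos: [0.4792, -0.0952, 0.1304]
tool_rot: [1.982, 2.437, 0.0]
contact_force: [0.4, -0.6, 0.9]
opening: 0.0852
grip_force: 0.0
[287.51862944 221.2736478 ]
[[276 211  23  22 371]] [[286.99730458 221.24797844]]
[ 0.48018916 -0.09606294  0.09      ]
[-0.00099481  0.00079199  0.09744888]
```

```bash
python3 -m crank '[[-1,1,12,0,0,0,1],[0,0,12,0,0,0,1],[0,0,12,0,0,0,1],[0,0,12,0,0,0,1],[0,0,12,0,0,0,1],[0,0,12,0,0,0,1],[0,0,12,0,0,0,1],[0,0,10,0,0,0,1],[0,0,2,0,0,0,1],[0,0,0,0,0,0,1]]'
python3 -m crank '[[0,0,0,0,0,0,-1],[0,0,0,0,0,0,-1],[0,0,0,0,0,0,-1],[0,0,0,0,0,0,-1],[0,0,0,0,0,0,-1],[0,0,0,0,0,0,-1],[0,0,0,0,0,0,-1],[0,0,0,0,0,0,-1],[0,0,0,0,0,0,-1],[0,0,0,0,0,0,-1]]' 90
python3 -c "
from h import *
o=ctrl.get_obs(); R=Ro.from_rotvec(o['tool_rot']).as_matrix(); print(o['tool_pos'],R.T@(np.array([.4802,-.0961,0])-o['tool_pos']))"
```

```text
t: 13.15
tool_pos: [0.4796, -0.0959, 0.0332]
tool_rot: [-1.981, -2.435, 0.001]
contact_force: [-0.0, 0.3, -0.7]
opening: 0.0853
grip_force: 0.0
t: 13.98
tool_pos: [0.4815, -0.0965, 0.0356]
tool_rot: [1.981, 2.435, 0.001]
contact_force: [1.6, -0.2, 6.2]
opening: 0.0313
grip_force: 89.9
[ 0.48148795 -0.09653963  0.03564868] [ 0.00073887 -0.00124432  0.03564529]
```

```bash
python3 -m crank '[[0,0,-20,0,0,0,-1],[0,0,-36,0,0,0,-1],[0,0,-38,0,0,0,-1],[0,0,-38,0,0,0,-1],[10,4,-28,0,0,0,-1],[24,7,0,0,0,0,-1],[28,8,0,0,0,0,-1],[28,8,0,0,0,0,-1],[28,8,0,0,0,0,-1],[28,8,0,0,0,0,-1]]'
python3 -m crank '[[28,9,0,0,0,0,-1],[28,9,0,0,0,0,-1],[28,9,0,0,0,0,-1],[28,9,0,0,0,0,-1],[28,9,0,0,0,0,-1],[28,9,0,0,0,0,-1],[20,6,0,0,0,0,-1],[12,4,0,0,0,0,-1],[0,0,0,0,0,0.07,-1],[0,0,0,0,0,0.08,-1]]'
python3 -m crank '[[0,0,0,0,0,0.1,-1],[0,0,0,0,0,0.1,-1],[0,0,0,0,0,0.1,-1],[0,0,0,-0.03,0,0.015,-1],[0,0,0,-0.1,0,0,-1],[0,0,0,-0.1,0,0,-1],[0,0,0,-0.1,0,0,-1],[0,0,0,-0.09,0,0,-1],[0,0,0,0,0,0,-1],[0,0,0,0,0,0,-1]]'
cat > go.py <<'E'
from h import *
import sys
tip=np.array([.5353,.2608,.105]); phi=-.26; til=.42
z=np.array([-np.sin(til)*np.cos(phi),-np.sin(til)*np.sin(phi),np.cos(til)]); x=np.array([-np.sin(phi),np.cos(phi),0]); Rt=np.c_[x,np.cross(-z,x),-z]
M=np.array([.0005,0,.0356])
def rep(o,tip=tip):
    R=Ro.from_rotvec(o["tool_rot"]).as_matrix()
    print("turn needed(tool)",Ro.from_matrix(R.T@Rt).as_rotvec().round(4)); print("mouth->tip in tool mm",(1000*(R.T@(tip-o["tool_pos"])-M)).round(1)); print("push along axis N",round(float(o["contact_force"]@z),1),o["contact_force"].round(1))
if __name__=="__main__": rep(ctrl.get_obs())
E
python3 go.py
```

```text
t: 14.82
tool_pos: [0.4916, 0.0569, 0.1929]
tool_rot: [-1.982, -2.435, 0.002]
contact_force: [0.9, 0.7, -1.8]
opening: 0.0312
grip_force: 90.0
t: 15.65
tool_pos: [0.5139, 0.2646, 0.1929]
tool_rot: [-2.161, -2.279, 0.004]
contact_force: [0.8, -0.5, -1.8]
opening: 0.0313
grip_force: 90.0
t: 16.48
tool_pos: [0.5129, 0.2641, 0.1925]
tool_rot: [2.21, 1.701, 0.357]
contact_force: [-0.0, -0.2, -2.2]
opening: 0.0312
grip_force: 90.3
turn needed(tool) [-0.0039  0.0014  0.0018]
mouth->tip in tool mm [  2.3 -14.8  53.5]
push along axis N -2.1 [-0.  -0.2 -2.2]
```

```bash
python3 -m crank '[[1,-7,4,-0.004,0,0,-1],[1,-8,6,0,0,0,-1],[0,0,8,0,0,0,-1],[0,0,8,0,0,0,-1],[0,0,7,0,0,0,-1],[0,0,5,0,0,0,-1],[0,0,3,0,0,0,-1],[0,0,0,0,0,0,-1],[0,0,0,0,0,0,-1],[0,0,0,0,0,0,-1]]'
python3 - <<'E'
from h import *
import go
o=snap('p1'); go.rep(o)
out=[]
R=Ro.from_rotvec(o["tool_rot"]).as_matrix(); mouth=o["tool_pos"]+R@go.M; top=o["tool_pos"]+R@(go.M-[0,0,.09])
for n in("wrist","scene","side"):
    c=wc('p1') if n=="wrist" else ext(n); im=cv2.imread('pics/p1.png') if n=="wrist" else get_image(n)[:,:,::-1].copy()
    P=[project(c,X)[0] for X in(go.tip,go.tip-.018*go.z,go.tip-.04*go.z,mouth,top)]
    k=2 if n=="wrist" else 5; w,h=(400//k,560//k) if n=="wrist" else (400//k,280//k)
    x0,y0=(int(P[0][0]-w/2),int(max(0,min(P[0][1]-h/2,420-h))))
    cr=cv2.resize(im[y0:y0+h,x0:x0+w],(w*k,h*k),interpolation=2)
    print(n,(x0,y0),k,np.round([( p-[x0,y0]+.5)*k for p in P]).astype(int).tolist())
    for p,col in zip(P,[(255,0,255)]*3+[(0,255,255)]*2): cv2.circle(cr,tuple(((p-[x0,y0]+.5)*k).astype(int)),3,col,1)
    out.append(cr)
L=out[0]; Rr=np.vstack(out[1:]); cv2.imwrite('pics/pp.png',np.hstack([L,Rr])); print(L.shape,Rr.shape)
E
```

```text
t: 17.32
tool_pos: [0.5186, 0.2657, 0.1514]
tool_rot: [2.206, 1.696, 0.366]
contact_force: [0.5, -0.6, -2.1]
opening: 0.0313
grip_force: 90.3
turn needed(tool) [ 0.0046 -0.0007 -0.0003]
mouth->tip in tool mm [-0.9 -3.3 13.9]
push along axis N -2.2 [ 0.5 -0.6 -2.1]
wrist (181, 76) 2 [[202, 282], [203, 270], [203, 258], [210, 290], [212, 403]]
scene (312, 138) 5 [[207, 146], [210, 176], [212, 212], [209, 124], [197, -32]]
side (168, 158) 5 [[203, 145], [218, 167], [236, 194], [195, 123], [114, 5]]
(560, 400, 3) (560, 400, 3)
```

View pics/pp.png

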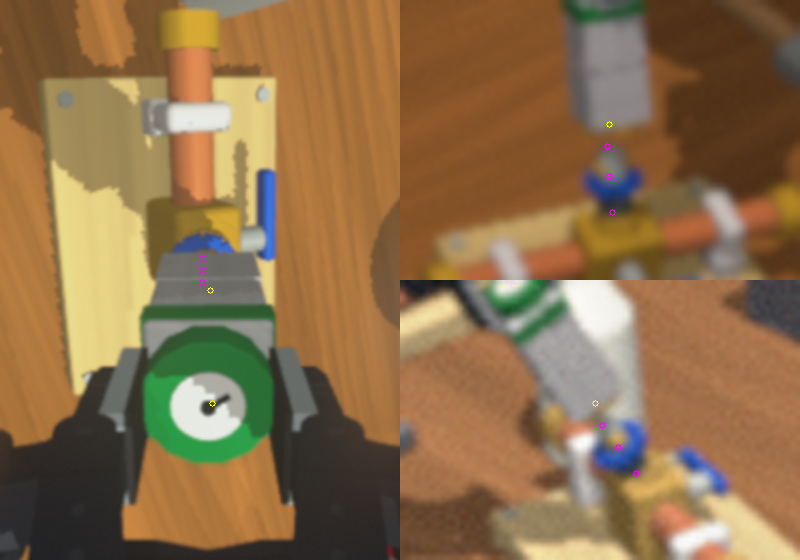

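The remaining offset is about 3 mm along tool -y: the ring centre is at x≈204 in the picture and the gauge axis at about 209. The scene and side crops agree with the predicted tip and mouth within a pixel. I'll correct that and engage gently.

```bash
python3 -m crank '[[0,-1,0,0.004,0,0,-1],[-1,-2,1,0,0,0,-1],[0,0,2,0,0,0,-1],[0,0,3,0,0,0,-1],[0,0,3,0,0,0,-1],[0,0,3,0,0,0,-1],[0,0,3,0,0,0,-1],[0,0,2,0,0,0,-1],[0,0,0,0,0,0,-1],[0,0,0,0,0,0,-1]]'
python3 go.py
```

```text
t: 18.3
tool_pos: [0.5221, 0.2634, 0.1339]
tool_rot: [2.209, 1.698, 0.362]
contact_force: [-0.1, 0.3, -3.0]
opening: 0.0309
grip_force: 90.3
turn needed(tool) [-0.0003  0.0001 -0.0001]
mouth->tip in tool mm [ 0.4  0.5 -3.8]
push along axis N -2.7 [-0.1  0.3 -3. ]
```

```bash
python3 -m crank '[[0,0,1,0,0,0,-1],[0,0,1,0,0,0,-1],[0,0,1,0,0,0,-1],[0,0,1,0,0,0,-1],[0,0,1,0,0,0,-1],[0,0,0,0,0,0,-1],[0,0,0,0,0,0,-1],[0,0,0,0,0,0,-1],[0,0,0,0,0,0,-1],[0,0,0,0,0,0,-1]]'
python3 go.py
python3 -m crank '[[0,0,1,0,0,0,-1],[0,0,1,0,0,0,-1],[0,0,1,0,0,0,-1],[0,0,1,0,0,0,-1],[0,0,1,0,0,0,-1],[0,0,0,0,0,0,-1],[0,0,0,0,0,0,-1],[0,0,0,0,0,0,-1],[0,0,0,0,0,0,-1],[0,0,0,0,0,0,-1]]'
python3 go.py
```

```text
t: 19.13
tool_pos: [0.5242, 0.2631, 0.1298]
tool_rot: [2.209, 1.698, 0.363]
contact_force: [0.0, 0.3, -1.9]
opening: 0.0313
grip_force: 90.5
turn needed(tool) [ 0.0004 -0.0006 -0.0001]
mouth->tip in tool mm [ 0.1  0.2 -8.3]
push along axis N -1.7 [ 0.   0.3 -1.9]
t: 19.97
tool_pos: [0.5264, 0.2623, 0.125]
tool_rot: [2.208, 1.698, 0.363]
contact_force: [2.2, -0.4, -0.4]
opening: 0.0312
grip_force: 90.4
turn needed(tool) [ 0.0007 -0.0003 -0.    ]
mouth->tip in tool mm [  0.3   0.1 -13.6]
push along axis N -1.3 [ 2.2 -0.4 -0.4]
```

```bash
python3 -m crank '[[0,0,1,0,0,0,-1],[0,0,1,0,0,0,-1],[0,0,1,0,0,0,-1],[0,0,0,0,0,0,-1],[0,0,0,0,0,0,-1],[0,0,0,0,0,0,-1],[0,0,0,0,0,0,-1],[0,0,0,0,0,0,-1],[0,0,0,0,0,0,-1],[0,0,0,0,0,0,-1]]'
python3 go.py
python3 -m crank '[[0,0,1,0,0,0,-1],[0,0,1,0,0,0,-1],[0,0,1,0,0,0,-1],[0,0,0,0,0,0,-1],[0,0,0,0,0,0,-1],[0,0,0,0,0,0,-1],[0,0,0,0,0,0,-1],[0,0,0,0,0,0,-1],[0,0,0,0,0,0,-1],[0,0,0,0,0,0,-1]]'
python3 go.py
```

```text
t: 20.8
tool_pos: [0.5273, 0.262, 0.1222]
tool_rot: [2.209, 1.698, 0.362]
contact_force: [4.5, -0.5, -2.9]
opening: 0.0313
grip_force: 90.1
turn needed(tool) [ 0.0002 -0.0001 -0.    ]
mouth->tip in tool mm [  0.4   0.4 -16.6]
push along axis N -4.5 [ 4.5 -0.5 -2.9]
t: 21.63
tool_pos: [0.5282, 0.2618, 0.1192]
tool_rot: [2.209, 1.698, 0.361]
contact_force: [3.4, 0.5, -4.1]
opening: 0.031
grip_force: 90.1
turn needed(tool) [-0.0005  0.     -0.0001]
mouth->tip in tool mm [  0.4   0.7 -19.7]
push along axis N -5.1 [ 3.4  0.5 -4.1]
```

```bash
python3 -m crank '[[0,0,1,0,0,0,-1],[0,0,1,0,0,0,-1],[0,0,1,0,0,0,-1],[0,0,0,0,0,0,-1],[0,0,0,0,0,0,-1],[0,0,0,0,0,0,-1],[0,0,0,0,0,0,-1],[0,0,0,0,0,0,-1],[0,0,0,0,0,0,-1],[0,0,0,0,0,0,-1]]'
python3 go.py
python3 -m crank '[[0,0,1,0,0,0,-1],[0,0,1,0,0,0,-1],[0,0,1,0,0,0,-1],[0,0,0,0,0,0,-1],[0,0,0,0,0,0,-1],[0,0,0,0,0,0,-1],[0,0,0,0,0,0,-1],[0,0,0,0,0,0,-1],[0,0,0,0,0,0,-1],[0,0,0,0,0,0,-1]]'
python3 go.py
```

```text
t: 22.47
tool_pos: [0.5295, 0.2616, 0.1169]
tool_rot: [2.209, 1.698, 0.362]
contact_force: [-3.0, 0.4, 3.6]
opening: 0.0311
grip_force: 91.1
turn needed(tool) [-0.0001 -0.0004 -0.0002]
mouth->tip in tool mm [  0.2   0.4 -22.4]
push along axis N 4.6 [-3.   0.4  3.6]
t: 23.3
tool_pos: [0.5307, 0.2613, 0.1142]
tool_rot: [2.209, 1.698, 0.362]
contact_force: [-4.0, 1.3, 5.5]
opening: 0.0309
grip_force: 91.4
turn needed(tool) [-0.0002 -0.0003 -0.0002]
mouth->tip in tool mm [  0.2   0.4 -25.4]
push along axis N 6.7 [-4.   1.3  5.5]
```

Snapped: the axial reaction is now about 9 N, which matches the sleeve spring about 8 mm down. I'll push it home.

```bash
python3 -m crank '[[0,0,1,0,0,0,-1],[0,0,1,0,0,0,-1],[0,0,1,0,0,0,-1],[0,0,0.5,0,0,0,-1],[0,0,0,0,0,0,-1],[0,0,0,0,0,0,-1],[0,0,0,0,0,0,-1],[0,0,0,0,0,0,-1],[0,0,0,0,0,0,-1],[0,0,0,0,0,0,-1]]'
python3 go.py
python3 -m crank '[[0,0,0.5,0,0,0,-1],[0,0,0.5,0,0,0,-1],[0,0,0.5,0,0,0,-1],[0,0,0,0,0,0,-1],[0,0,0,0,0,0,-1],[0,0,0,0,0,0,-1],[0,0,0,0,0,0,-1],[0,0,0,0,0,0,-1],[0,0,0,0,0,0,-1],[0,0,0,0,0,0,-1]]'
python3 go.py
```

```text
t: 24.13
tool_pos: [0.5321, 0.2611, 0.1114]
tool_rot: [2.209, 1.698, 0.362]
contact_force: [-6.9, 1.0, 7.2]
opening: 0.0306
grip_force: 91.7
turn needed(tool) [-0.0003 -0.0004 -0.0003]
mouth->tip in tool mm [  0.1   0.3 -28.5]
push along axis N 9.4 [-6.9  1.   7.2]
t: 24.97
tool_pos: [0.5325, 0.2612, 0.111]
tool_rot: [2.21, 1.698, 0.362]
contact_force: [-12.0, 1.6, 12.8]
opening: 0.0313
grip_force: 92.6
turn needed(tool) [-0.0006 -0.0006 -0.0007]
mouth->tip in tool mm [ -0.2   0.2 -29. ]
push along axis N 16.6 [-12.    1.6  12.8]
```

```bash
python3 -m crank '[[0,0,0.5,0,0,0,-1],[0,0,0.5,0,0,0,-1],[0,0,0,0,0,0,-1],[0,0,0,0,0,0,-1],[0,0,0,0,0,0,-1],[0,0,0,0,0,0,-1],[0,0,0,0,0,0,-1],[0,0,0,0,0,0,-1],[0,0,0,0,0,0,-1],[0,0,0,0,0,0,-1]]'
python3 go.py
python3 -m crank '[[0,0,0,0,0,0,-1],[0,0,0,0,0,0,-1],[0,0,0,0,0,0,-1],[0,0,0,0,0,0,-1],[0,0,0,0,0,0,-1],[0,0,0,0,0,0,-1],[0,0,0,0,0,0,-1],[0,0,0,0,0,0,-1],[0,0,0,0,0,0,-1],[0,0,0,0,0,0,-1]]'
python3 go.py
```

```text
t: 25.8
tool_pos: [0.5327, 0.2614, 0.111]
tool_rot: [2.211, 1.698, 0.362]
contact_force: [-16.5, 1.4, 17.0]
opening: 0.0309
grip_force: 93.4
turn needed(tool) [-0.0009 -0.0008 -0.0012]
mouth->tip in tool mm [ -0.4   0.  -29. ]
push along axis N 22.2 [-16.5   1.4  17. ]
t: 26.63
tool_pos: [0.5327, 0.2614, 0.111]
tool_rot: [2.211, 1.698, 0.362]
contact_force: [-16.2, 0.3, 17.9]
opening: 0.0308
grip_force: 93.4
turn needed(tool) [-0.0008 -0.0008 -0.0011]
mouth->tip in tool mm [ -0.4  -0.  -29. ]
push along axis N 22.8 [-16.2   0.3  17.9]
```

```bash
python3 -c "
from station import ctrl
print(ctrl.finish_job())"
```

```text
the job is handed in; nothing more can be done
None
```

Job handed in at about 27 s: the red gauge stands released in the reject nest, and the green gauge is snapped on and pushed to the sleeve's hard stop, still gripped and pressed there with about 25 N. The snap and hard stop are judged from force and position readings, as I had no picture views left to confirm them.

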